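# Unstack the soldering supplies onto their places

## Task

Soldering supplies have been left piled up on the repair bench, with one more standing beside the pile. Take the pile apart and put each away upright: the solder reel down over the post of the spindle stand, the square parts case on the square pad and lined up with it, the brass-wool tin on the large round pad, and the small jar on the small round pad, each standing wholly on its pad. Set things down rather than dropping them, do not tip any over, and leave the phone where it lies.

Things in the scene. Friction and masses are not known exactly. Their poses are not given: they have to be found in the camera images.
- reel_mid (a point): Solder reel standing on its flange: a black-flanged drum of grey wire, 58 mm across and 44 mm high, with an upright hole 26 mm wide right through it, 250 g. This point is on its axis, half-way up; z is up. At the start either the reel or the parts case is the bottom of the pile and the other stands alone.
- case_mid (a point): Square parts case: a grey plastic block with a dark seam and two black latches, 58 x 58 mm and 44 mm high, 160 g. This point is its centre, half-way up; x and y are square to its side faces (its latches are on the +x and -x faces), z is up.
- tin_mid (a point): Tip-cleaner tin: a steel cylinder 44 mm across (45 mm over its rim bead) and 40 mm high with brass wool on top, 120 g. This point is on its axis, half-way up; z is up. At the start it stands on the reel or on the case, within about 5 mm of its centre, and carries the jar.
- jar_mid (a point): Small flux jar: amber glass with a white cap, 33 mm across and 40 mm high, 60 g. This point is on its axis, half-way up; z is up. At the start it is the top of the pile, standing on the tin.
- spindle_seat (a point): Spindle stand for the reel, fixed to the bench: a dark steel disc 72 mm across and 6 mm thick with an upright steel post 10 mm thick in its middle, its tip tapered, 30 mm high above the disc. This point is on the post's axis at the disc's upper face, 6 mm above the bench, where the reel's underside comes to rest; z is up.
- square_pad_seat (a point): Square cork pad, 78 x 78 mm and 5 mm thick, flat, no rim, fixed to the bench. This point is the centre of its upper face; x and y are square to its edges, z is up.
- big_pad_seat (a point): Large round cork pad, 66 mm across and 5 mm thick, flat, no rim, fixed to the bench. This point is the centre of its upper face; z is up.
- small_pad_seat (a point): Small round cork pad, 50 mm across and 5 mm thick, flat, no rim, fixed to the bench. This point is the centre of its upper face; z is up.
- phone: Phone under repair, black, lying loose on the bench near the middle, screen up, 146 (its x) x 72 (its y) x 9 mm. Origin at the centre of its underside. To be left alone.
Not all that is in view belongs to the job. Leave any turquoise look-alike of the part that bears spindle_seat alone. What is shaped like the part that bears tin_mid but red is not meant.

How it is judged:
By the outcome, as a careful person would: the job done as asked, in the order asked, and still so for the second after the job is handed in, with the robot touching nothing.
It also fails if it takes over 118 s, if anything falls off the work surface, if the arm or the gripper's body presses on something with over 40 N, if the wrist force passes 120 N, or if a joint passes its speed limit or range.

## Robot

A 6-joint arm with a two-finger parallel gripper is mounted at the origin on the work surface. World frame = base frame: x ahead of the robot, y to its left, z up, the work surface at z = 0. Lengths are in m, angles in rad, forces in N, time in s.
With the tool pointing down it reaches from about 0.375 to 0.825 m from the base axis. Payload 5.5 kg.
Tool frame: the origin (TCP) lies midway between the tips of the shut fingers; the grasp point (between the pads) lies 19 mm behind it (robot.hold_point_z is the distance from the TCP to the grasp point, in m); z points along the fingers, y is the direction in which the jaws open and shut (so a half turn about z gives the same grasp; the last joint's range is limited). The gripper opens to 85 mm and grips with 20 to 120 N. Pads are 22 mm wide; open, the fingers measure 114 mm over their backs; the gripper's body (76 mm by 85 mm) begins 54 mm behind the grasp point. The pads swing forward as they close: fully open they stand 13 mm farther back than shut.
Start: joints at [1.259, 0.314, -0.047, 1.21, 0, 1.571], TCP at [0.184, 0.571, 0.231] pointing down, gripper open.
Joint ranges: [-2.67, 2.67], [-0.69, 1.73], [-1.03, 1.25], [-2.08, 2.16], [-1.42, 1.45], [-3.14, 3.14]. Speed limits (rad/s): [2.39, 2.39, 3.01, 3.14, 3.14, 3.14].

## Interface

Orientations are given as a 3x3 rotation matrix whose columns are the frame's x, y, z axes.
In Python, from bench import robot gives the robot as it stands. The module is installed in compiled form; this text tells all that it offers.
- The arm moves only by the tool carry_out, never from a script. Its argument "moves" is a list of rows, each a list of 5 numbers: the shift along the tool's x, y, z in mm, then the turn about the tool's z in degrees, then the closure in counts, from 0 (fully open) to 255 (shut). A call has 1 to 20 rows; each row shifts and turns the commanded pose from where the row before left it, along the tool's axes as they then stand; what a row does not reach is not made up. A row lasts 1/12 s, in which the tool goes at most 41.7 mm and 7.16 degrees, less where a joint would pass 70% of its speed; a pose out of reach is approached as far as the arm can. A call with a gripper value outside its range is refused whole. The fingers move at their own pace and stop on an object; "newtons" is the grip in N (left out, the last holds). Time passes only in rows, so rows that do not move let the fingers close. It gives the time, the measured TCP pose, the force and the opening at its end, in the units of the state.
- robot.get_state(): the state, without advancing time (a new reading comes with each control period).
- robot.capture(name): name is "side" or "top" or "wrist"; returns a dict with "pixels" (400x640x3 uint8, red, green, blue), "camera_matrix" (3x3 intrinsics, pixels), "R" (3x3) and "t" (3): a world point X has camera coordinates R X + t. Camera axes: x right, y down, z forward; pixel columns grow to the right and rows downward; lengths in m; the calibration is good to about 2 mm. A picture is of the moment at which its call begins. There is no depth.
- robot.sign_off(): hands the job in, once; it reports no verdict.
The state is a dict: "time": time; "q": joint angles; "qd": joint speeds; "joint_efforts": joint torques, N m; "eef_pos": TCP position; "ee_rot": TCP orientation; "wrist_force": force on the tool from outside, world axes, zero at the start; "torque": the same for the moment, N m; "width": finger opening in m.
Only numpy, scipy, OpenCV 4.12 (cv2) and the standard library are available. Lean on these libraries where they do the work, as an engineer would, in place of code of your own. Each camera call takes 0.05 s, during which the arm holds its last target.

## Working session

There is one attempt and no reset: what is moved stays moved. The work goes in short steps, Python scripts to look and compute and a tool call to move; the robot and the scene stay as the last step left them, time stands still between calls to the robot, and variables do not carry over. Pictures are saved under pics/ and viewed, and the job is handed in when it is done.

Besides the shell and the picture viewer there is one more tool, called after "Call:" as name([rows], argument=value, ...), one row to a line, values as JSON. carry_out: Moves the arm, as the interface text tells. Its arguments: {"type":"object","properties":{"moves":{"type":"array"},"newtons":{"type":"number"}},"required":["moves"]}

```bash
mkdir -p pics; cat > h.py <<'E'
import numpy as np, cv2, pickle
from bench import robot
def cap(n,f):
    c=robot.capture(n); cv2.imwrite('pics/%s.png'%f,cv2.cvtColor(np.array(c['pixels']),cv2.COLOR_RGB2BGR)); pickle.dump({k:np.array(v) for k,v in c.items() if k in('pixels','camera_matrix','R','t')},open('pics/%s.pkl'%f,'wb')); return c
def ld(f): return pickle.load(open('pics/%s.pkl'%f,'rb'))
def ray(c,u,v):
    d=c['R'].T@np.linalg.solve(c['camera_matrix'],[u,v,1.]); o=-c['R'].T@c['t']; return o,d
def onz(c,u,v,z):
    o,d=ray(c,u,v); return o+d*(z-o[2])/d[2]
def proj(c,X):
    p=c['camera_matrix']@(c['R']@np.array(X)+c['t']); return p[:2]/p[2]
E
python3 - <<'E'
from h import *
for n in('side','top','wrist'):
    c=cap(n,n+'0'); print(n,-np.array(c['R']).T@c['t'],np.array(c['R'])[2])
s=robot.get_state();print(s)
E
```

```text
side [ 0.29071742 -0.74483289  0.93829873] [ 0.16634414  0.63915569 -0.75087258]
top [ 0.3729284  -0.05347786  1.25533562] [ 0.08123016  0.01144907 -0.99662961]
wrist [0.10868281 0.59456577 0.37181121] [ 0.29571637 -0.09660537 -0.95037847]
{'time': 0.15, 'q': array([ 1.25896663e+00,  3.14075399e-01, -4.78344637e-02,  1.21022337e+00,
        3.60906642e-05,  1.57079471e+00]), 'qd': array([-2.90486632e-04, -2.64736841e-03,  2.45175884e-03, -5.67090859e-05,
        1.34191071e-03,  1.37052242e-03]), 'joint_efforts': array([ 5.58958509e-04, -5.40045762e+01,  3.40058792e+01,  1.32699645e-02,
        9.55186829e-05, -2.83440428e-06]), 'eef_pos': array([0.1839315 , 0.57064139, 0.2306321 ]), 'ee_rot': array([[-9.51774291e-01,  3.06798796e-01, -4.44513713e-04],
       [ 3.06799116e-01,  9.51773456e-01, -1.26135946e-03],
       [ 3.60927880e-05, -1.33690592e-03, -9.99999106e-01]]), 'wrist_force': array([ 0.05643255,  0.25558354, -0.57161063]), 'torque': array([-0.01479195, -0.04099486,  0.01802293]), 'width': 0.08542173743346905}
```

View pics/side0.png

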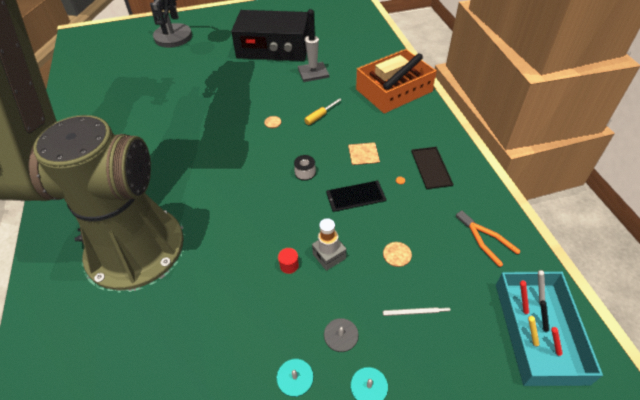

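View pics/top0.png

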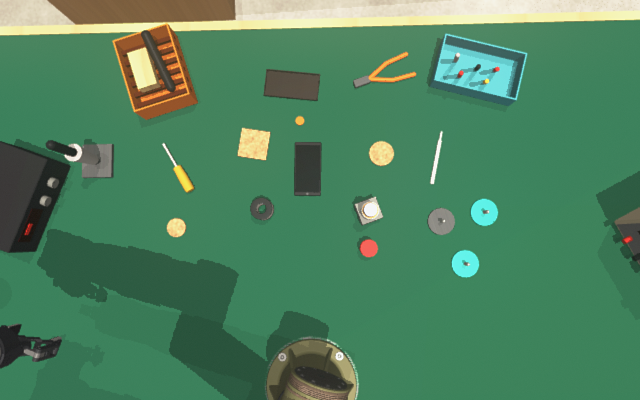

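View pics/wrist0.png

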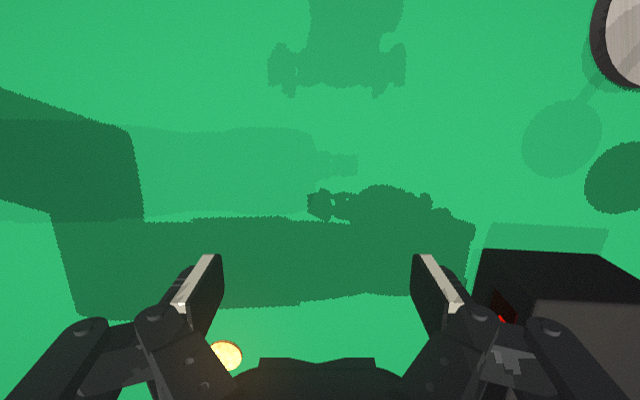

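The case is at the bottom of the pile (top view ≈(369,211)). The reel stands alone at (262,209). The grey spindle is at (441,221), the square pad at (254,144), the large pad at (381,153) and the small pad at (176,228). Next I'll measure these.

```bash
cat > m.py <<'E'
from h import *
t=ld('top0'); s=ld('side0')
for c,n in((t,'top'),(s,'side')):
    print(n); hsv=cv2.cvtColor(c['pixels'],cv2.COLOR_RGB2HSV)
    H,S,V=[hsv[...,i].astype(int) for i in range(3)]
    cork=((H>8)&(H<26)&(S>60)&(V>150)).astype(np.uint8)
    cork=cv2.morphologyEx(cork,cv2.MORPH_OPEN,np.ones((3,3)))
    for k in cv2.findContours(cork,cv2.RETR_EXTERNAL,cv2.CHAIN_APPROX_NONE)[0]:
        a=cv2.contourArea(k)
        if a<100: continue
        M=cv2.moments(k);u,v=M['m10']/a,M['m01']/a
        # world plane contour
        w=np.array([onz(c,*p[0],.005)[:2] for p in k],np.float32)*1000
        print('cork',a,(u,v),onz(c,u,v,.005).round(4),cv2.minAreaRect(w))
    ng=((S<90)|(V<45))&~((H>60)&(H<95)&(S>90))
    ng=ng.astype(np.uint8)
    for k in cv2.findContours(ng,cv2.RETR_EXTERNAL,cv2.CHAIN_APPROX_NONE)[0]:
        a=cv2.contourArea(k)
        if 150<a<3000:
            M=cv2.moments(k);u,v=M['m10']/a,M['m01']/a
            print('ng',a,(round(u,1),round(v,1)),cv2.boundingRect(k),onz(c,u,v,.0).round(4))
def crop(c,n,u,v,r=40):
    im=cv2.cvtColor(c['pixels'],cv2.COLOR_RGB2BGR)[v-r:v+r,u-r:u+r]
    return cv2.resize(im,(390,390),interpolation=cv2.INTER_NEAREST)
cv2.imwrite('pics/pile.png',np.hstack([crop(t,'',369,211,26),crop(s,'',328,245,39)]))
cv2.imwrite('pics/reel.png',np.hstack([crop(t,'',262,209,26),crop(t,'',441,221,26)]))
E
python3 m.py
```

```text
top
cork 170.0 (175.6313725490196, 227.97745098039215) [0.4143 0.3555 0.005 ] ((414.2690734863281, 354.45947265625), (48.474388122558594, 42.805606842041016), 88.84886169433594)
cork 385.5 (381.44660613921315, 152.77907479463897) [ 0.606  -0.2008  0.005 ] ((606.4568481445312, -200.4373779296875), (64.48951721191406, 63.01985168457031), 24.752763748168945)
cork 565.0 (252.9772861356932, 144.90678466076696) [0.6352 0.1463 0.005 ] ((638.5880737304688, 144.87557983398438), (78.2830810546875, 77.959228515625), 80.05239868164062)
cork 115.0 (154.49855072463768, 95.17391304347827) [0.7795 0.4159 0.005 ] ((779.6829833984375, 415.2427978515625), (14.312336921691895, 81.20836639404297), 17.571382522583008)
cork 334.0 (389.19261477045904, 70.79241516966067) [ 0.8324 -0.2287  0.005 ] ((832.2853393554688, -230.4801483154297), (71.6523208618164, 126.06166076660156), 19.28863525390625)
cork 202.0 (170.9884488448845, 55.37623762376238) [0.8908 0.3712 0.005 ] ((887.1849975585938, 375.180419921875), (82.41645050048828, 45.36518478393555), 18.15234375)
cork 209.0 (128.95534290271132, 41.145933014354064
[... 3597 characters left out ...]
.6) (537, 270, 11, 61) [ 0.8747 -0.3908  0.    ]
ng 1099.0 (328.2, 245.0) (312, 218, 35, 53) [ 0.4574 -0.1284  0.    ]
ng 1054.0 (355.4, 195.8) (327, 181, 59, 30) [0.5695 0.0014 0.    ]
ng 430.5 (304.4, 167.3) (294, 155, 22, 25) [0.4654 0.1412 0.    ]
ng 1024.0 (431.5, 167.6) (412, 147, 41, 42) [0.8041 0.0389 0.    ]
ng 221.0 (634.8, 48.3) (627, 29, 13, 35) [1.7422 0.3746 0.    ]
ng 178.0 (450.6, 5.8) (439, 0, 28, 18) [1.2554 0.8515 0.    ]
ng 2731.5 (419.5, 36.0) (370, 0, 83, 89) [1.0444 0.6783 0.    ]
ng 1221.0 (168.5, 25.0) (146, 0, 46, 48) [0.1419 1.0432 0.    ]
ng 599.0 (111.0, 12.4) (76, 0, 56, 27) [-0.0789  1.216   0.    ]
ng 308.5 (75.4, 5.9) (61, 0, 34, 16) [-0.2242  1.3181  0.    ]
```

View pics/pile.png

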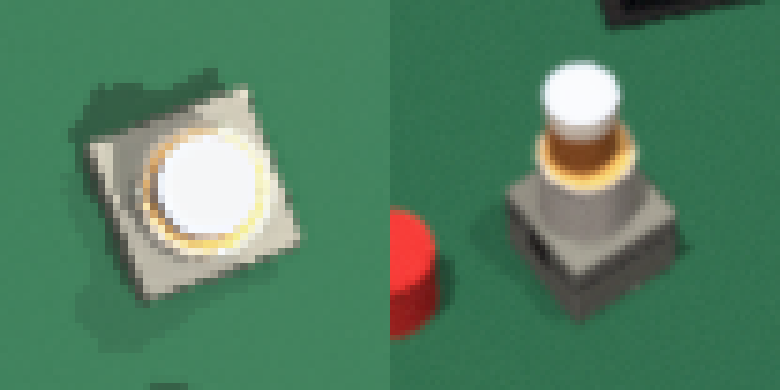

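View pics/reel.png

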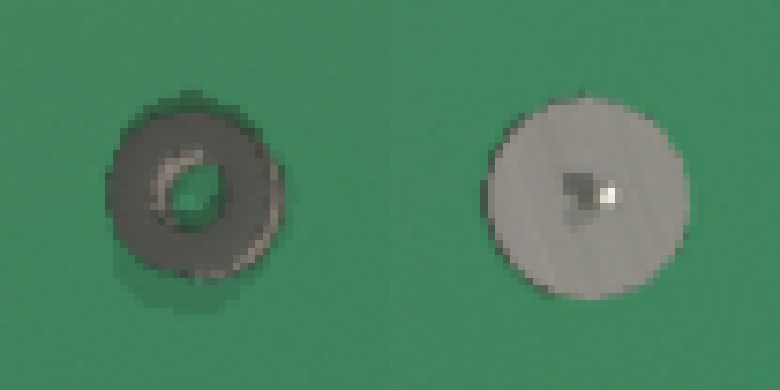

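The left crop shows the case square and turned roughly 20°, with the tin offset and the jar on top. The side crop shows a latch on its left (-x-ish) face. Now computing the poses.

```bash
cat > m2.py <<'E'
from h import *
t=ld('top0'); s=ld('side0')
def tc(x,y): return (343+x/7.5-.5,185+y/7.5-.5)
def sc(x,y): return (289+x/5-.5,206+y/5-.5)
x0=390
print('jar top  T',onz(t,*tc(208,185),.124).round(4),'S',onz(s,*sc(580-390,93),.124).round(4))
print('case corners T');P=[onz(t,*tc(*p),.044) for p in((90,145),(245,90),(300,240),(145,298))]
for p in P: print(p.round(4))
P=np.array(P);print(P.mean(0))
for i in range(4):
    d=P[(i+1)%4]-P[i];print(np.hypot(*d[:2]),np.degrees(np.arctan2(d[1],d[0])))
print('case S');Q=[onz(s,*sc(x-390,y),.044) for x,y in((505,192),(575,277),(677,212))]
for q in Q: print(q.round(4))
print('mid',(Q[0]+Q[2])/2)
for i in range(2):
    d=Q[i+1]-Q[i];print(np.hypot(*d[:2]),np.degrees(np.arctan2(d[1],d[0])))
print('tin S ellipse', onz(s,*sc(585-390,153),.084), 'tin T',onz(t,*tc(207,188),.084))
tr=lambda x,y:(236+x/7.5-.5,183+y/7.5-.5)
print('reel top T',onz(t,*tr(188,190),.044))
x,y,w,h=294,155,22,25
print('reel side bbox mid', onz(s,304.5,163,.044))
E
python3 m2.py
```

```text
jar top  T [ 0.4464 -0.1556  0.124 ] S [ 0.4469 -0.1563  0.124 ]
case corners T
[ 0.4663 -0.1225  0.044 ]
[ 0.4843 -0.1765  0.044 ]
[ 0.432 -0.194  0.044]
[ 0.4131 -0.1401  0.044 ]
[ 0.44893184 -0.1582629   0.044     ]
0.05695136491938473 -71.59967744227357
0.05512507381211523 -161.55709148181023
0.057102336015117126 109.33650520831011
0.05605813243859535 18.295686069017275
case S
[ 0.4134 -0.1436  0.044 ]
[ 0.432  -0.1969  0.044 ]
[ 0.4864 -0.1765  0.044 ]
mid [ 0.44989579 -0.16003983  0.044     ]
0.056525748806563525 -70.77865164794258
0.05818360857509962 20.5588576542823
tin S ellipse [ 0.4476161  -0.16021313  0.084     ] tin T [ 0.44804532 -0.1588569   0.084     ]
reel top T [0.46091225 0.12152669 0.044     ]
reel side bbox mid [0.46145313 0.11492412 0.044     ]
```

```bash
python3 - <<'E'
from h import *
c=ld('side0');im=cv2.cvtColor(c['pixels'],cv2.COLOR_RGB2BGR)
f=lambda u,v,r:cv2.resize(im[v-r:v+r,u-r:u+r],(390,390),interpolation=cv2.INTER_NEAREST)
cv2.imwrite('pics/rs.png',np.hstack([f(305,167,26),f(341,334,26)]))
E
```

```text
(no output)
```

View pics/rs.png

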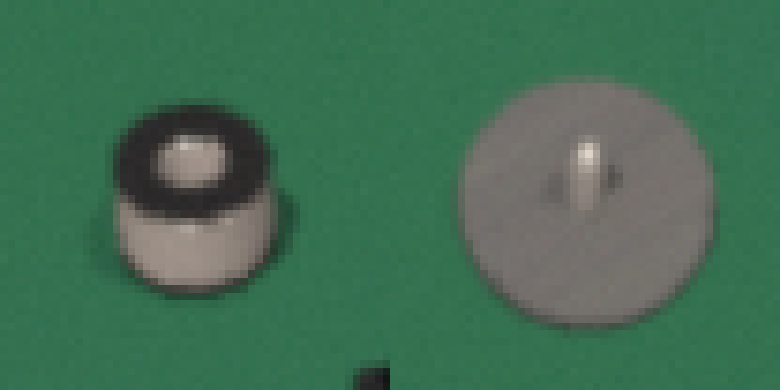

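Call:
carry_out([
  [0, 0, 0, -5.96, 0],
  [0, 0, 0, -5.96, 0],
  [0, 0, 0, -5.96, 0],
  [-10, -16, 0, 0, 0],
  [-18, -29, 0, 0, 0],
  [-18, -29, 0, 0, 0],
  [-18, -29, 0, 0, 0],
  [-18, -29, 0, 0, 0],
  [-18, -29, 0, 0, 0],
  [-18, -29, 0, 0, 0],
  [-18, -29, 0, 0, 0],
  [-18, -29, 0, 0, 0],
  [-18, -29, 0, 0, 0],
  [-18, -29, 0, 0, 0],
  [-18, -29, 0, 0, 0],
  [-18, -29, 0, 0, 0],
  [-18, -29, 0, 0, 0],
  [-18, -29, 0, 0, 0],
  [-15, -29, 0, 0, 0],
], newtons=40)

```text
time: 1.73
eef_pos: [0.462, 0.1185, 0.2312]
ee_rot: [[-1.0, 0.0, 0.0], [0.0, 1.0, 0.0], [-0.0, 0.0, -1.0]]
wrist_force: [0.2, -0.3, 1.1]
width: 0.0854
```

```bash
python3 - <<'E'
from h import *
c=cap('wrist','w1'); s=robot.get_state(); print(s['eef_pos'],s['ee_rot'].round(4),s['q'].round(2),s['time'])
print(proj(c,[.461,.12,.044]))
E
```

```text
[0.46416471 0.1141173  0.23116497] [[-1.      0.0039  0.0019]
 [ 0.0039  1.     -0.004 ]
 [-0.002  -0.004  -1.    ]] [ 0.24  0.08 -0.33  1.15 -0.    0.25] 1.7833
[318.72678369 165.91528778]
```

View pics/w1.png

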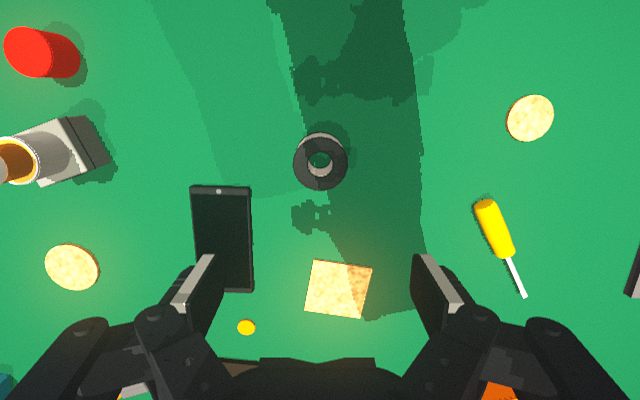

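The wrist view shows the reel's top ring at about (320,162), the square pad at (338,289), the small pad at (530,118) and the big pad at (72,267).

```bash
python3 - <<'E'
from h import *
c=cap('wrist','w2'); s=robot.get_state(); print(s['eef_pos'],s['time'])
im=c['pixels'];hsv=cv2.cvtColor(im,cv2.COLOR_RGB2HSV);H,S,V=[hsv[...,i].astype(int) for i in range(3)]
cork=((H>8)&(H<26)&(S>50)&(V>150)).astype(np.uint8)
for k in cv2.findContours(cork,0,cv2.CHAIN_APPROX_NONE)[0]:
    a=cv2.contourArea(k)
    if a<800: continue
    w=np.array([onz(c,*p[0],.005)[:2] for p in k],np.float32)*1000
    print(cv2.boundingRect(k),a,[np.round(x,1) for x in cv2.minAreaRect(w)])
g=((S<80)&(V<110)).astype(np.uint8); g[:, :270]=0;g[:,370:]=0;g[:120]=0;g[200:]=0
k=max(cv2.findContours(g,0,cv2.CHAIN_APPROX_NONE)[0],key=cv2.contourArea)
w=np.array([onz(c,*p[0],.044)[:2] for p in k],np.float32)*1000
print('reel',cv2.boundingRect(k),cv2.minEnclosingCircle(w), cv2.fitEllipse(w))
E
```

```text
[0.46278739 0.11664605 0.23109523] 1.8333
(326, 258, 51, 57) 823.5 [array([624.1, 171. ]), array([100.9,  49.4]), np.float64(30.6)]
reel (298, 134, 55, 54) ((458.4819030761719, 121.2560806274414), 28.9940242767334) ((458.7711486816406, 121.08370208740234), (55.118228912353516, 55.77677917480469), 81.93187713623047)
```

Call:
carry_out([
  [1.5, 1, 20, 0, 0],
  [0, 0, 35, 0, 0],
  [0, 0, 35, 0, 0],
  [0, 0, 35, 0, 0],
  [0, 0, 35, 0, 0],
  [0, 0, 30, 0, 0],
  [0, 0, 20, 0, 0],
  [0, 0, 10, 0, 0],
  [0, 0, 5, 0, 0],
  [0, 0, 0, 0, 0],
  [0, 0, 0, 0, 60],
  [0, 0, 0, 0, 120],
  [0, 0, 0, 0, 180],
  [0, 0, 0, 0, 255],
  [0, 0, 0, 0, 255],
  [0, 0, 0, 0, 255],
  [0, 0, 0, 0, 255],
], newtons=40)

```text
time: 3.25
eef_pos: [0.4611, 0.1217, 0.0079]
ee_rot: [[-1.0, -0.0, 0.003], [-0.0, 1.0, 0.001], [-0.003, 0.001, -1.0]]
wrist_force: [-1.6, 0.6, 5.4]
width: 0.056
```

```bash
python3 - <<'E'
from h import *
c=cap('wrist','w3');cap('side','s3'); s=robot.get_state(); print(s['eef_pos'],s['time'],s['width'],s['wrist_force'])
E
```

```text
[0.46104601 0.12170854 0.00794656] 3.35 0.055712234330911665 [-0.65043475  0.19956293  5.38983132]
```

View pics/w3.png

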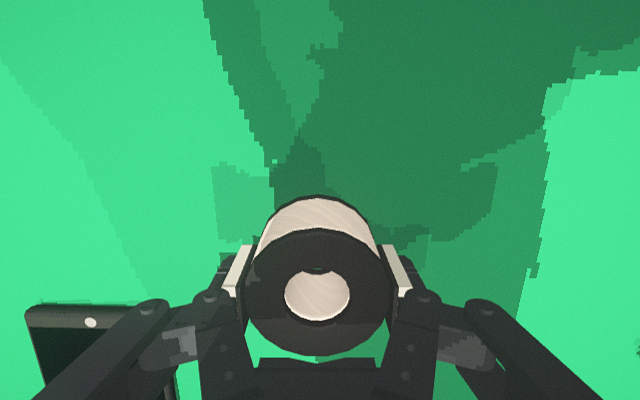

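View pics/s3.png

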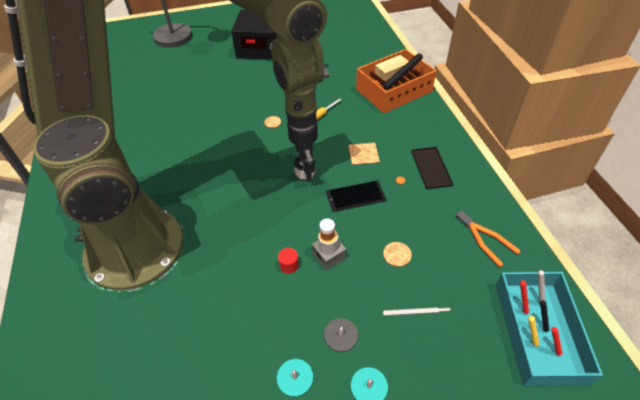

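The reel sits square between the pads at (318,293), and nothing else has been disturbed. Checking its fore-aft offset in the jaws.

```bash
python3 - <<'E'
from h import *
c=ld('w3'); im=c['pixels']
g=(im.max(2)<60).astype(np.uint8)
# flange ring bottom/top rows at column 318: print brightness profile
print([(r,int(im[r,318].max())) for r in range(190,362,4)])
for v in(229,230,268,320,355): print(v,onz(c,318,v,.044))
t=ld('top0');s=ld('side0')
print(onz(t,440.7,221,.006),onz(s,340.9,334.3,.006), onz(s,304,161.8,.044))
E
```

```text
[(190, 119), (194, 71), (198, 179), (202, 218), (206, 215), (210, 221), (214, 217), (218, 217), (222, 217), (226, 227), (230, 51), (234, 63), (238, 53), (242, 55), (246, 57), (250, 55), (254, 54), (258, 56), (262, 56), (266, 53), (270, 44), (274, 96), (278, 217), (282, 218), (286, 218), (290, 219), (294, 217), (298, 216), (302, 217), (306, 213), (310, 217), (314, 219), (318, 248), (322, 46), (326, 50), (330, 64), (334, 61), (338, 62), (342, 59), (346, 65), (350, 58), (354, 52), (358, 154)]
229 [0.4296799  0.12146333 0.044     ]
230 [0.43006684 0.12146409 0.044     ]
268 [0.44540242 0.12149433 0.044     ]
320 [0.46859486 0.12154007 0.044     ]
355 [0.48585972 0.12157411 0.044     ]
[ 0.41876625 -0.35251994  0.006     ] [ 0.42009422 -0.35511134  0.006     ] [0.46125894 0.1196921  0.044     ]
```

Call:
carry_out([
  [0, 0, -10, 0, 255],
  [0, 0, -25, 0, 255],
  [0, 0, -35, 0, 255],
  [0, 0, -35, 0, 255],
  [0, 0, -35, 0, 255],
  [0, 0, -20, 0, 255],
  [0, 0, -5, 0, 255],
])

```text
time: 3.93
eef_pos: [0.4623, 0.1217, 0.1765]
ee_rot: [[-1.0, -0.0, 0.007], [-0.0, 1.0, 0.002], [-0.007, 0.002, -1.0]]
wrist_force: [1.0, 0.3, -1.4]
width: 0.0561
```

Call:
carry_out([
  [2, -12, 0, 0, 255],
  [2, -28, 0, 0, 255],
  [2, -28, 0, 0, 255],
  [2, -28, 0, 0, 255],
  [2, -28, 0, 0, 255],
  [2, -28, 0, 0, 255],
  [2, -28, 0, 0, 255],
  [2, -28, 0, 0, 255],
  [2, -28, 0, 0, 255],
  [2, -28, 0, 0, 255],
  [2, -28, 0, 0, 255],
  [2, -28, 0, 0, 255],
  [2, -28, 0, 0, 255],
  [2, -28, 0, 0, 255],
  [2, -28, 0, 0, 255],
  [2, -28, 0, 0, 255],
  [2, -28, 0, 0, 255],
  [4.5, -15.7, 0, 0, 255],
  [0, 0, 0, 0, 255],
  [0, 0, 0, 0, 255],
])

```text
time: 5.6
eef_pos: [0.4194, -0.3547, 0.1695]
ee_rot: [[-1.0, 0.002, -0.003], [0.002, 1.0, 0.002], [0.003, 0.002, -1.0]]
wrist_force: [0.4, -0.3, -2.2]
width: 0.0561
```

```bash
python3 - <<'E'
from h import *
c=cap('wrist','w4');cap('side','s4'); s=robot.get_state(); print(s['eef_pos'],s['time'],s['width'],s['wrist_force'])
E
```

```text
[ 0.42021908 -0.3535385   0.17011846] 5.7 0.05589597512430332 [-0.54394825  0.93880717 -2.21124931]
```

View pics/w4.png

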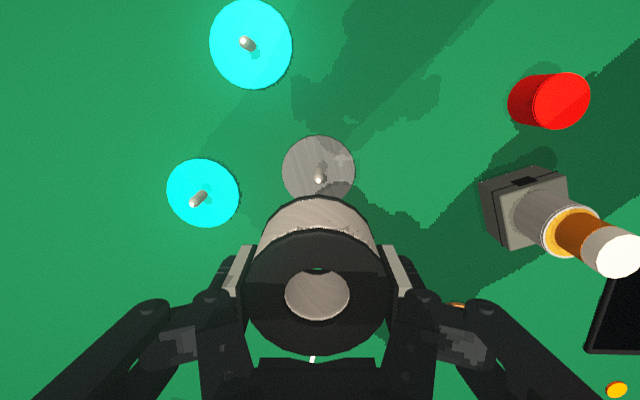

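View pics/s4.png

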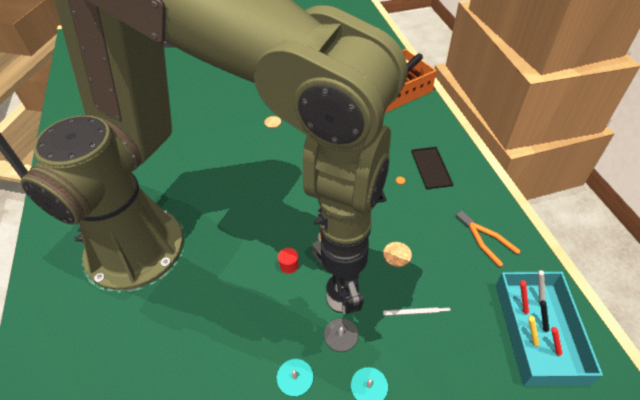

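The grey disc is centred near (318,168) and its post tip is near (320,181), ahead of the carried reel.

```bash
python3 - <<'E'
from h import *
c=ld('w4'); s=robot.get_state()
print('tip',onz(c,320,181,.036),'disc',onz(c,318,171,.006))
d=s['eef_pos'];print('tcp',d, 'reel z top approx',d[2]+.036)
for v in(229,357): print(onz(c,318,v,d[2]-.0079+.044))
print(proj(c,[.4194,-.354,.006]),proj(c,[.4194+.036,-.354,.006]),proj(c,[.4194-.036,-.354,.006]))
E
```

```text
tip [ 0.41889249 -0.35201681  0.036     ] disc [ 0.41738459 -0.35358781  0.006     ]
tcp [ 0.42021908 -0.3535385   0.17011846] reel z top approx 0.2061184576130396
[ 0.38801494 -0.35483027  0.20621846]
[ 0.44463989 -0.35485104  0.20621846]
[317.57494419 173.02468284] [317.60262919 207.8706481 ] [317.54523051 135.62530509]
```

Call:
carry_out([
  [-2.5, 1, 10, 0, 255],
  [0, 0, 25, 0, 255],
  [0, 0, 30, 0, 255],
  [0, 0, 20, 0, 255],
  [0, 0, 10, 0, 255],
  [0, 0, 10, 0, 255],
  [0, 0, 10, 0, 255],
  [0, 0, 10, 0, 255],
  [0, 0, 10, 0, 255],
  [0, 0, 8, 0, 255],
  [0, 0, 6, 0, 255],
  [0, 0, 3, 0, 255],
  [0, 0, 2, 0, 255],
  [0, 0, 1, 0, 255],
  [0, 0, 0, 0, 255],
  [0, 0, 0, 0, 255],
])

```text
time: 7.03
eef_pos: [0.424, -0.3538, 0.0166]
ee_rot: [[-1.0, -0.0, 0.0], [-0.0, 1.0, -0.0], [-0.0, -0.0, -1.0]]
wrist_force: [0.2, 0.4, -1.3]
width: 0.056
```

```bash
python3 - <<'E'
from h import *
c=cap('wrist','w5'); s=robot.get_state(); print(s['eef_pos'],s['time'],s['width'],s['wrist_force'])
E
```

```text
[ 0.42408724 -0.35382376  0.01671391] 7.0833 0.056043574966725206 [ 0.54689008 -0.43949589 -2.37122264]
```

View pics/w5.png

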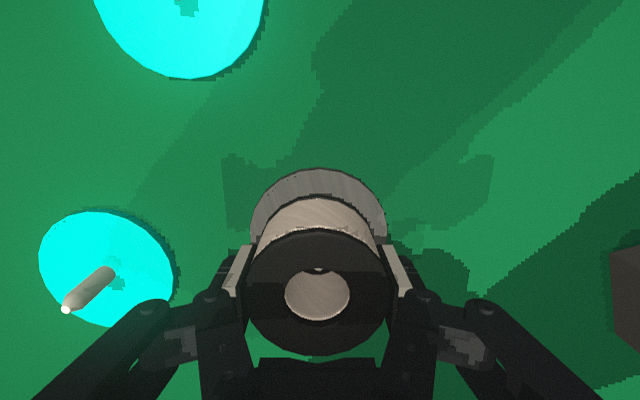

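Call:
carry_out([
  [0, 0, 1, 0, 255],
  [0, 0, 1, 0, 255],
  [0, 0, 0.8, 0, 255],
  [0, 0, 0, 0, 255],
  [0, 0, 0, 0, 255],
])

```text
time: 7.5
eef_pos: [0.4239, -0.3537, 0.014]
ee_rot: [[-1.0, -0.0, 0.0], [-0.0, 1.0, -0.0], [-0.0, -0.0, -1.0]]
wrist_force: [-2.3, 1.6, 5.1]
width: 0.0563
```

Call:
carry_out([
  [0, 0, 0, 0, 180],
  [0, 0, 0, 0, 120],
  [0, 0, 0, 0, 60],
  [0, 0, 0, 0, 0],
  [0, 0, 0, 0, 0],
  [0, 0, 0, 0, 0],
  [0, 0, -10, 0, 0],
  [0, 0, -20, 0, 0],
  [0, 0, -35, 0, 0],
  [0, 0, -35, 0, 0],
  [0, 0, -35, 0, 0],
  [0, 0, -35, 0, 0],
  [0, 0, -25, 0, 0],
  [0, 0, 0, 0, 0],
])

```text
time: 8.67
eef_pos: [0.4264, -0.3557, 0.2155]
ee_rot: [[-1.0, -0.0, 0.008], [-0.0, 1.0, -0.006], [-0.008, -0.006, -1.0]]
wrist_force: [0.3, -1.2, 0.0]
width: 0.0854
```

```bash
python3 - <<'E'
from h import *
c=cap('wrist','w6'); s=robot.get_state(); print(s['eef_pos'],s['time'],s['width'],s['wrist_force'],s['ee_rot'].round(3))
E
```

```text
[ 0.42556068 -0.35498861  0.21256562] 8.7167 0.085841117411954 [-0.77707757 -0.8009323  -1.32547858] [[-1.    -0.     0.005]
 [-0.     1.    -0.004]
 [-0.005 -0.004 -1.   ]]
```

View pics/w6.png

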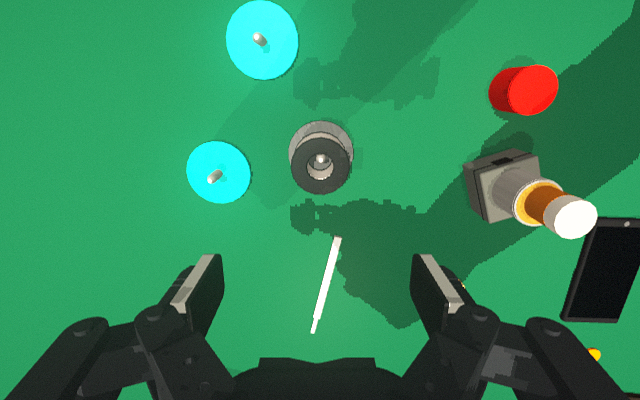

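The reel is seated on the grey stand at (320,160), with the post visible inside its hole. Next is the jar.

Call:
carry_out([
  [-2, 14, 0, 0, 0],
  [-3, 26, 0, 0, 0],
  [-3, 26, 0, 0, 0],
  [-3, 26, 0, 0, 0],
  [-3, 26, 0, 0, 0],
  [-3, 26, 0, 0, 0],
  [-3, 26, 0, 0, 0],
  [-2, 18, 0, 0, 0],
  [-1, 9.7, 0, 0, 0],
  [0, 0, 0, 0, 0],
  [0, 0, 0, 0, 0],
  [0, 0, 0, 0, 0],
])

```text
time: 9.72
eef_pos: [0.4465, -0.1564, 0.2081]
ee_rot: [[-1.0, 0.0, -0.001], [0.0, 1.0, -0.0], [0.001, -0.0, -1.0]]
wrist_force: [-0.0, 0.4, -0.1]
width: 0.0852
```

```bash
python3 - <<'E'
from h import *
c=cap('wrist','w7'); s=robot.get_state(); print(s['eef_pos'],s['time'])
print(proj(c,[.4467,-.156,.124]))
im=c['pixels'];hsv=cv2.cvtColor(im,cv2.COLOR_RGB2HSV)
g=((hsv[...,1]<40)&(hsv[...,2]>200)).astype(np.uint8);g[:,:200]=0;g[:,430:]=0;g[270:]=0
k=max(cv2.findContours(g,0,cv2.CHAIN_APPROX_NONE)[0],key=cv2.contourArea)
w=np.array([onz(c,*p[0],.124)[:2] for p in k],np.float32)*1000
print(cv2.boundingRect(k),cv2.minEnclosingCircle(w))
E
```

```text
[ 0.44653874 -0.15660244  0.20818874] 9.7667
[318.08019437 200.20731036]
(279, 150, 62, 70) ((435.5185241699219, -164.17733764648438), 28.656911849975586)
```

View pics/w7.png

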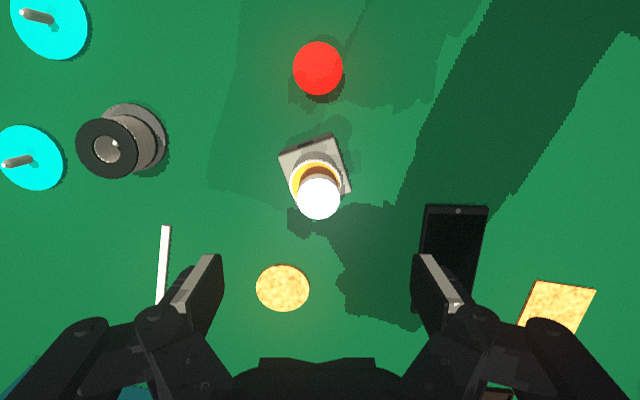

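The jar cap is at (319,198), within 2 px of the prediction. Descending.

Call:
carry_out([
  [0, 0, 20, 0, 0],
  [0, 0, 30, 0, 0],
  [0, 0, 30, 0, 0],
  [0, 0, 20, 0, 0],
  [0, 0, 12, 0, 0],
  [0, 0, 6, 0, 0],
  [0, 0, 2, 0, 0],
  [0, 0, 0, 0, 0],
  [0, 0, 0, 0, 70],
  [0, 0, 0, 0, 110],
  [0, 0, 0, 0, 140],
  [0, 0, 0, 0, 170],
  [0, 0, 0, 0, 200],
  [0, 0, 0, 0, 255],
  [0, 0, 0, 0, 255],
  [0, 0, 0, 0, 255],
], newtons=30)

```text
time: 11.1
eef_pos: [0.4473, -0.1559, 0.0891]
ee_rot: [[-1.0, -0.0, 0.001], [-0.0, 1.0, -0.0], [-0.001, -0.0, -1.0]]
wrist_force: [-0.9, 1.3, 6.3]
width: 0.0319
```

```bash
python3 - <<'E'
from h import *
c=cap('wrist','w8'); s=robot.get_state(); print(s['eef_pos'],s['time'],s['width'],s['wrist_force'])
E
```

```text
[ 0.44725049 -0.15588847  0.08910684] 11.15 0.03148517626853373 [-0.48768185  1.28098905  6.12813579]
```

View pics/w8.png

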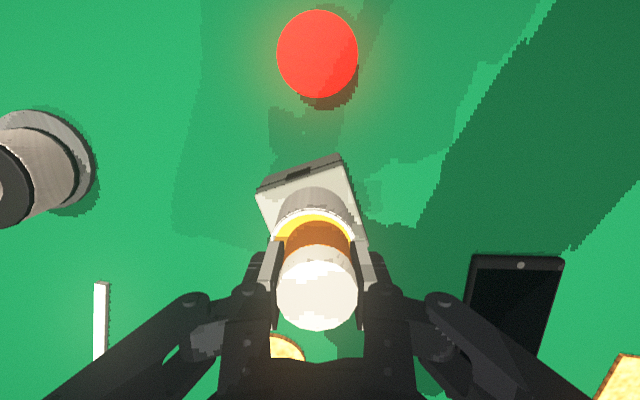

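```bash
python3 - <<'E'
from h import *
c=ld('w8')
for v in(255,330): print(onz(c,318,v,.124))
c=ld('w7')
print('big pad wrist',onz(c,283,288,.005))
E
```

```text
[ 0.42693628 -0.15604621  0.124     ]
[ 0.46063302 -0.15597862  0.124     ]
big pad wrist [ 0.60330664 -0.19857144  0.005     ]
```

Call:
carry_out([
  [0, 0, -8, 0, 255],
  [0, 0, -20, 0, 255],
  [0, 0, -30, 0, 255],
  [0, 0, -30, 0, 255],
  [0, 0, -12, 0, 255],
  [0, 0, 0, 0, 255],
])

```text
time: 11.65
eef_pos: [0.4488, -0.1566, 0.1921]
ee_rot: [[-1.0, -0.0, 0.005], [-0.0, 1.0, -0.002], [-0.005, -0.002, -1.0]]
wrist_force: [0.9, 0.0, -1.8]
width: 0.032
```

Call:
carry_out([
  [1, 14, 0, 0, 255],
  [1.5, 27, 0, 0, 255],
  [1.5, 27, 0, 0, 255],
  [1.5, 27, 0, 0, 255],
  [1.5, 27, 0, 0, 255],
  [1.5, 27, 0, 0, 255],
  [1.5, 27, 0, 0, 255],
  [1.5, 27, 0, 0, 255],
  [1.5, 27, 0, 0, 255],
  [1.5, 27, 0, 0, 255],
  [1.5, 27, 0, 0, 255],
  [1.5, 27, 0, 0, 255],
  [1.5, 27, 0, 0, 255],
  [1.5, 27, 0, 0, 255],
  [1.5, 27, 0, 0, 255],
  [1.5, 27, 0, 0, 255],
  [1.5, 27, 0, 0, 255],
  [1.5, 27, 0, 0, 255],
  [1.5, 27, 0, 0, 255],
  [3, 10, 0, 0, 255],
])

```text
time: 13.32
eef_pos: [0.415, 0.3568, 0.1872]
ee_rot: [[-1.0, -0.002, -0.001], [-0.002, 1.0, 0.0], [0.001, 0.0, -1.0]]
wrist_force: [0.1, 0.3, -1.1]
width: 0.032
```

Call:
carry_out([
  [0, 0, 0, 0, 255],
  [0, 0, 0, 0, 255],
])

```text
time: 13.48
eef_pos: [0.4149, 0.3534, 0.1874]
ee_rot: [[-1.0, -0.001, -0.001], [-0.001, 1.0, -0.002], [0.001, -0.002, -1.0]]
wrist_force: [0.4, -0.4, 0.4]
width: 0.0316
```

```bash
python3 - <<'E'
from h import *
c=cap('wrist','w9'); cap('side','s9');s=robot.get_state(); print(s['eef_pos'],s['time'],s['width'],s['wrist_force'])
im=c['pixels'];hsv=cv2.cvtColor(im,cv2.COLOR_RGB2HSV);H,S,V=[hsv[...,i].astype(int) for i in range(3)]
cork=((H>8)&(H<26)&(S>50)&(V>150)).astype(np.uint8)
for k in cv2.findContours(cork,0,cv2.CHAIN_APPROX_NONE)[0]:
    a=cv2.contourArea(k)
    if a<400: continue
    w=np.array([onz(c,*p[0],.005)[:2] for p in k],np.float32)*1000
    print(cv2.boundingRect(k),a,[np.round(x,1) for x in cv2.minAreaRect(w)],cv2.minEnclosingCircle(w))
E
```

```text
[0.41533182 0.35272233 0.18797794] 13.5833 0.03178254533709212 [ 0.54191754 -0.20170387  0.43011744]
(295, 145, 49, 48) 1772.5 [array([415.7, 354.8]), array([49.4, 49.3]), np.float64(0.1)] ((415.6307067871094, 354.94384765625), 25.3183536529541)
```

View pics/w9.png

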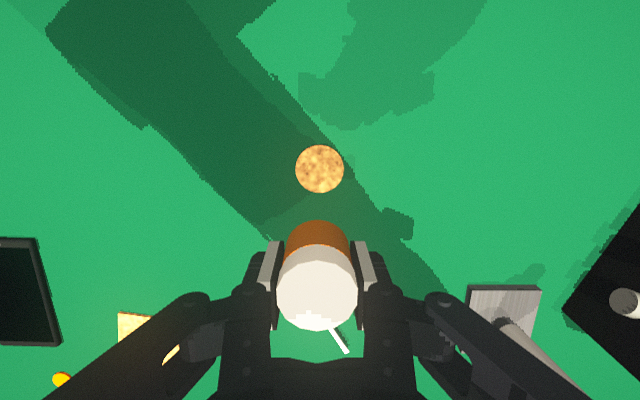

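The jar is held upright, and the pad is at (320,169), which gives (415.7,354.8) mm. Lowering.

Call:
carry_out([
  [-2.5, 1.5, 15, 0, 255],
  [0, 0, 30, 0, 255],
  [0, 0, 35, 0, 255],
  [0, 0, 30, 0, 255],
  [0, 0, 25, 0, 255],
  [0, 0, 20, 0, 255],
  [0, 0, 10, 0, 255],
  [0, 0, 5, 0, 255],
  [0, 0, 3, 0, 255],
  [0, 0, 1.5, 0, 255],
  [0, 0, 0, 0, 255],
  [0, 0, 0, 0, 255],
])

```text
time: 14.58
eef_pos: [0.4189, 0.3562, 0.0151]
ee_rot: [[-1.0, -0.0, 0.002], [-0.0, 1.0, 0.001], [-0.002, 0.001, -1.0]]
wrist_force: [-0.7, 0.6, 0.8]
width: 0.0314
```

Call:
carry_out([
  [0, 0, 1.5, 0, 255],
  [0, 0, 1.5, 0, 255],
  [0, 0, 1, 0, 255],
  [0, 0, 0, 0, 255],
  [0, 0, 0, 0, 255],
])

```text
time: 15.0
eef_pos: [0.4183, 0.3559, 0.0102]
ee_rot: [[-1.0, -0.0, 0.0], [-0.0, 1.0, 0.0], [-0.0, 0.0, -1.0]]
wrist_force: [-1.5, 0.3, 1.3]
width: 0.0319
```

```bash
python3 - <<'E'
from h import *
c=cap('wrist','w10'); s=robot.get_state(); print(s['eef_pos'],s['time'],s['width'],s['wrist_force'])
E
```

```text
[0.41825971 0.35587399 0.01018989] 15.05 0.03176980721280403 [0.89774043 0.61262828 1.34887464]
```

View pics/w10.png

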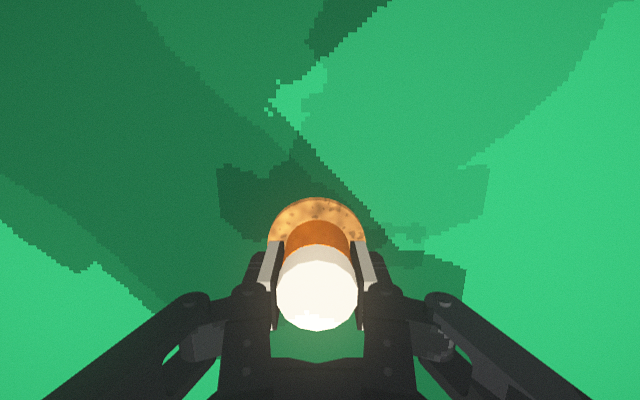

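The jar stands on the pad, with cork visible evenly around it from (268,240) to (365,240). Releasing.

Call:
carry_out([
  [0, 0, 0.4, 0, 255],
  [0, 0, 0, 0, 200],
  [0, 0, 0, 0, 150],
  [0, 0, 0, 0, 100],
  [0, 0, 0, 0, 50],
  [0, 0, 0, 0, 0],
  [0, 0, 0, 0, 0],
  [0, 0, -10, 0, 0],
  [0, 0, -25, 0, 0],
  [0, 0, -35, 0, 0],
  [0, 0, -35, 0, 0],
  [0, 0, -35, 0, 0],
  [0, 0, -35, 0, 0],
  [0, 0, -20, 0, 0],
  [0, 0, 0, 0, 0],
  [0, 0, 0, 0, 0],
])

```text
time: 16.38
eef_pos: [0.4189, 0.3563, 0.2066]
ee_rot: [[-1.0, -0.0, 0.003], [-0.0, 1.0, 0.002], [-0.003, 0.002, -1.0]]
wrist_force: [-0.3, 0.5, -0.2]
width: 0.0854
```

```bash
python3 - <<'E'
from h import *
c=cap('wrist','w11'); s=robot.get_state(); print(s['eef_pos'],s['time'],s['width'],s['q'].round(2))
for v in (140,160,180): print(onz(c,318,v,.045),onz(c,318,v,.005))
E
```

```text
[0.41809992 0.35560005 0.20497754] 16.4333 0.08520468469035519 [ 0.7   0.23 -0.22  1.12 -0.    0.7 ]
[0.38751323 0.35727722 0.045     ] [0.39387171 0.35754117 0.005     ]
[0.40649694 0.35731228 0.045     ] [0.41536398 0.35758086 0.005     ]
[0.4262432  0.35734873 0.045     ] [0.43771956 0.35762213 0.005     ]
```

View pics/w11.png

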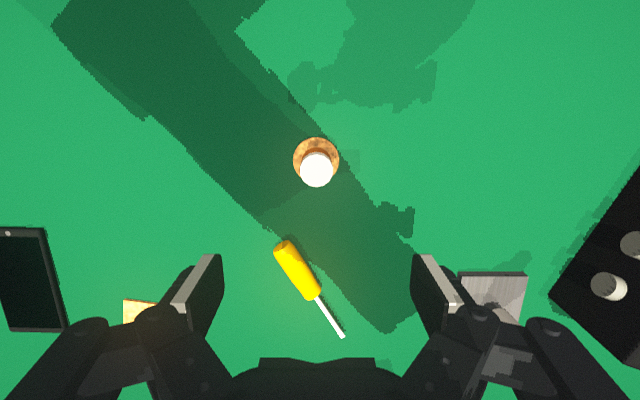

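The jar stands centred on the small pad, with the cap at (316,169). Next is the tin.

Call:
carry_out([
  [-1.5, -15, 0, 0, 0],
  [-1.5, -27, 0, 0, 0],
  [-1.5, -27, 0, 0, 0],
  [-1.5, -27, 0, 0, 0],
  [-1.5, -27, 0, 0, 0],
  [-1.5, -27, 0, 0, 0],
  [-1.5, -27, 0, 0, 0],
  [-1.5, -27, 0, 0, 0],
  [-1.5, -27, 0, 0, 0],
  [-1.5, -27, 0, 0, 0],
  [-1.5, -27, 0, 0, 0],
  [-1.5, -27, 0, 0, 0],
  [-1.5, -27, 0, 0, 0],
  [-1.5, -27, 0, 0, 0],
  [-1.5, -27, 0, 0, 0],
  [-1.5, -27, 0, 0, 0],
  [-1.5, -27, 0, 0, 0],
  [-1.5, -27, 0, 0, 0],
  [-1.5, -27, 0, 0, 0],
  [-1.1, -14.4, 0, 0, 0],
])

```text
time: 18.1
eef_pos: [0.446, -0.1623, 0.203]
ee_rot: [[-1.0, 0.002, -0.003], [0.002, 1.0, -0.0], [0.003, -0.0, -1.0]]
wrist_force: [0.2, 0.0, 0.4]
width: 0.0852
```

Call:
carry_out([
  [0, 0, 0, 0, 0],
  [0, 0, 0, 0, 0],
  [0, 0, 0, 0, 0],
])

```text
time: 18.35
eef_pos: [0.4466, -0.1592, 0.2036]
ee_rot: [[-1.0, -0.0, -0.002], [-0.0, 1.0, 0.001], [0.002, 0.001, -1.0]]
wrist_force: [0.1, 0.6, 0.1]
width: 0.0853
```

```bash
python3 - <<'E'
from h import *
c=cap('wrist','w12');cap('top','t12'); s=robot.get_state(); print(s['eef_pos'],s['time'],s['width'])
im=c['pixels'];hsv=cv2.cvtColor(im,cv2.COLOR_RGB2HSV);H,S,V=[hsv[...,i].astype(int) for i in range(3)]
cork=((H>8)&(H<32)&(S>50)&(V>130)).astype(np.uint8)
for k in cv2.findContours(cork,0,cv2.CHAIN_APPROX_NONE)[0]:
    a=cv2.contourArea(k)
    if a<200: continue
    w=np.array([onz(c,*p[0],.084)[:2] for p in k],np.float32)*1000
    w2=np.array([onz(c,*p[0],.005)[:2] for p in k],np.float32)*1000
    print(cv2.boundingRect(k),a,cv2.minEnclosingCircle(w),cv2.minEnclosingCircle(w2))
print(proj(c,[.4478,-.1595,.084]))
E
```

```text
[ 0.44724398 -0.15884803  0.20412935] 18.45 0.08542196187298187
(520, 282, 81, 57) 2299.0 ((571.628173828125, 72.42839813232422), 40.982994079589844) ((633.307373046875, 142.77005004882812), 53.38532257080078)
(257, 266, 55, 49) 1977.0 ((548.5699462890625, -190.7770538330078), 26.53571891784668) ((603.27099609375, -200.0873260498047), 34.566043853759766)
(294, 163, 48, 46) 1641.0 ((446.85540771484375, -158.73793029785156), 20.051128387451172) ((470.7755126953125, -158.35232543945312), 26.119064331054688)
[316.8766119  187.43998576]
```

View pics/w12.png

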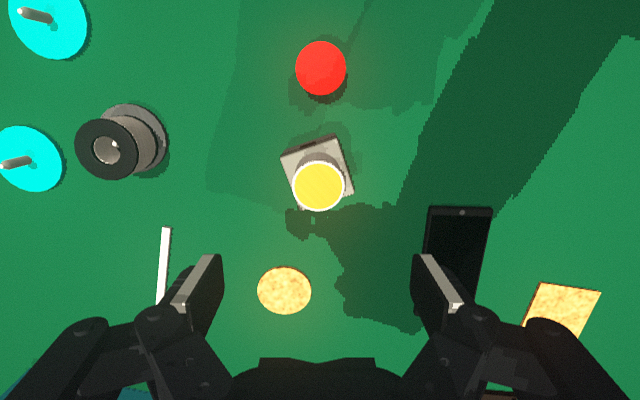

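The tin's wool is at (318,186), which gives (446.9,-158.7) mm, right under the TCP. Descending and gripping.

Call:
carry_out([
  [0, 0, 20, 0, 0],
  [0, 0, 35, 0, 0],
  [0, 0, 35, 0, 0],
  [0, 0, 30, 0, 0],
  [0, 0, 18, 0, 0],
  [0, 0, 10, 0, 0],
  [0, 0, 4, 0, 0],
  [0, 0, 1, 0, 0],
  [0, 0, 0, 0, 0],
  [0, 0, 0, 0, 60],
  [0, 0, 0, 0, 90],
  [0, 0, 0, 0, 120],
  [0, 0, 0, 0, 150],
  [0, 0, 0, 0, 200],
  [0, 0, 0, 0, 255],
  [0, 0, 0, 0, 255],
  [0, 0, 0, 0, 255],
], newtons=35)

```text
time: 19.87
eef_pos: [0.4485, -0.1599, 0.0526]
ee_rot: [[-1.0, -0.0, 0.002], [-0.0, 1.0, -0.0], [-0.002, -0.0, -1.0]]
wrist_force: [-1.1, 0.9, 5.1]
width: 0.0434
```

```bash
python3 - <<'E'
from h import *
c=cap('wrist','w13'); s=robot.get_state(); print(s['eef_pos'],s['time'],s['width'],s['wrist_force'])
im=c['pixels'];hsv=cv2.cvtColor(im,cv2.COLOR_RGB2HSV);H,S,V=[hsv[...,i].astype(int) for i in range(3)]
cork=((H>8)&(H<32)&(S>50)&(V>130)).astype(np.uint8)
for k in cv2.findContours(cork,0,cv2.CHAIN_APPROX_NONE)[0]:
    a=cv2.contourArea(k)
    if a<200: continue
    w=np.array([onz(c,*p[0],.084)[:2] for p in k],np.float32)*1000
    print(cv2.boundingRect(k),a,cv2.minEnclosingCircle(w))
E
```

```text
[ 0.44854452 -0.15991984  0.05257355] 19.9167 0.04317619394481255 [-1.45493318  1.10595881  5.97617748]
(266, 247, 102, 87) 6833.0 ((446.5019226074219, -160.56858825683594), 20.21317481994629)
(308, 228, 58, 35) 404.5 ((427.2086181640625, -152.73556518554688), 12.178814888000488)
```

View pics/w13.png

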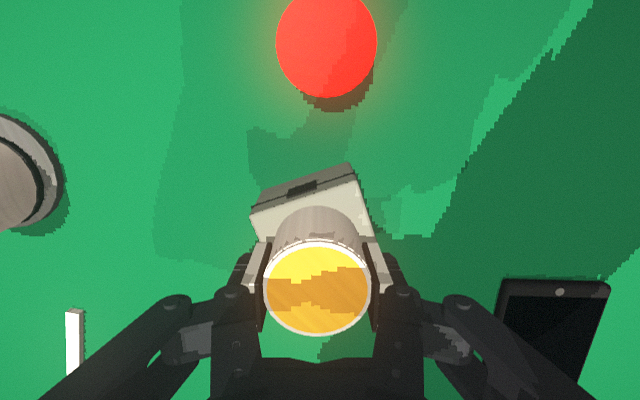

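Call:
carry_out([
  [0, 0, -5, 0, 255],
  [0, 0, -15, 0, 255],
  [0, 0, -25, 0, 255],
  [0, 0, -20, 0, 255],
  [0, 0, -5, 0, 255],
  [-8, -2, 0, 0, 255],
  [-20, -5, 0, 0, 255],
  [-20, -5, 0, 0, 255],
  [-20, -5, 0, 0, 255],
  [-20, -5, 0, 0, 255],
  [-20, -5, 0, 0, 255],
  [-20, -5, 0, 0, 255],
  [-20, -5, 0, 0, 255],
  [-10.5, -3, 0, 0, 255],
  [0, 0, 0, 0, 255],
  [0, 0, 0, 0, 255],
  [0, 0, 0, 0, 255],
])

```text
time: 21.33
eef_pos: [0.6051, -0.1993, 0.1201]
ee_rot: [[-1.0, -0.0, -0.003], [-0.0, 1.0, 0.001], [0.003, 0.001, -1.0]]
wrist_force: [0.8, 0.4, -2.0]
width: 0.0429
```

```bash
python3 - <<'E'
from h import *
c=cap('wrist','w14'); s=robot.get_state(); print(s['eef_pos'],s['time'],s['width'],s['wrist_force'])
im=c['pixels'];hsv=cv2.cvtColor(im,cv2.COLOR_RGB2HSV);H,S,V=[hsv[...,i].astype(int) for i in range(3)]
cork=((H>8)&(H<32)&(S>50)&(V>110)).astype(np.uint8)
for k in cv2.findContours(cork,0,cv2.CHAIN_APPROX_NONE)[0]:
    a=cv2.contourArea(k)
    if a<200: continue
    w=np.array([onz(c,*p[0],.005)[:2] for p in k],np.float32)*1000
    print(cv2.boundingRect(k),a,cv2.minEnclosingCircle(w))
print(proj(c,[.605,-.2005,.005]))
E
```

```text
[ 0.60512451 -0.19936037  0.1205583 ] 21.3833 0.043166265440363956 [-0.5906595   0.13690962 -1.17338525]
(0, 383, 23, 17) 215.5 ((827.2656860351562, -516.7066650390625), 16.52061653137207)
(538, 273, 29, 24) 505.5 ((697.7883911132812, 15.588871002197266), 13.691381454467773)
(266, 246, 102, 88) 6827.5 ((705.3016967773438, -199.5801544189453), 47.127471923828125)
(268, 147, 99, 119) 6669.5 ((632.6395263671875, -197.9610595703125), 61.62044906616211)
[315.90467003 187.60218167]
```

View pics/w14.png

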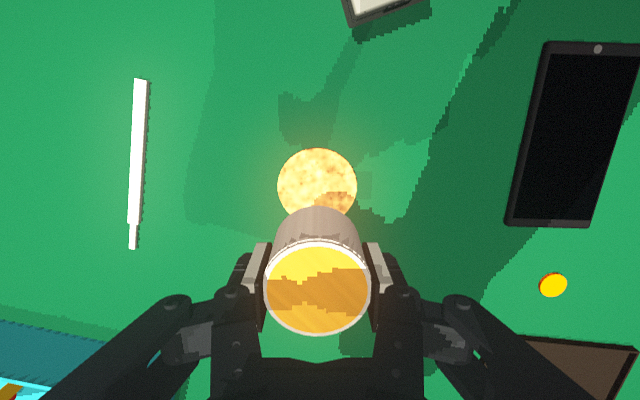

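The tin is held level and the pad is centred at about (317,186), as predicted. Lowering.

Call:
carry_out([
  [-1, -1, 12, 0, 255],
  [0, 0, 25, 0, 255],
  [0, 0, 25, 0, 255],
  [0, 0, 20, 0, 255],
  [0, 0, 12, 0, 255],
  [0, 0, 6, 0, 255],
  [0, 0, 3, 0, 255],
  [0, 0, 0, 0, 255],
  [0, 0, 0, 0, 255],
  [0, 0, 0, 0, 255],
])

```text
time: 22.22
eef_pos: [0.6085, -0.2011, 0.02]
ee_rot: [[-1.0, -0.0, 0.002], [-0.0, 1.0, -0.001], [-0.002, -0.001, -1.0]]
wrist_force: [-0.1, 0.3, -1.0]
width: 0.0429
```

Call:
carry_out([
  [1.5, 0, 2, 0, 255],
  [0, 0, 2, 0, 255],
  [0, 0, 1, 0, 255],
  [0, 0, 0.7, 0, 255],
  [0, 0, 0, 0, 255],
  [0, 0, 0, 0, 255],
])

```text
time: 22.72
eef_pos: [0.6059, -0.2008, 0.0136]
ee_rot: [[-1.0, -0.0, 0.0], [-0.0, 1.0, -0.0], [-0.0, -0.0, -1.0]]
wrist_force: [-2.3, 0.9, 6.2]
width: 0.0433
```

```bash
python3 - <<'E'
from h import *
c=cap('wrist','w15'); s=robot.get_state(); print(s['eef_pos'],s['time'],s['width'],s['wrist_force'])
E
```

```text
[ 0.60583549 -0.20074587  0.01359306] 22.7667 0.04293176327141156 [-1.94492015  1.11331037  5.85628175]
```

View pics/w15.png

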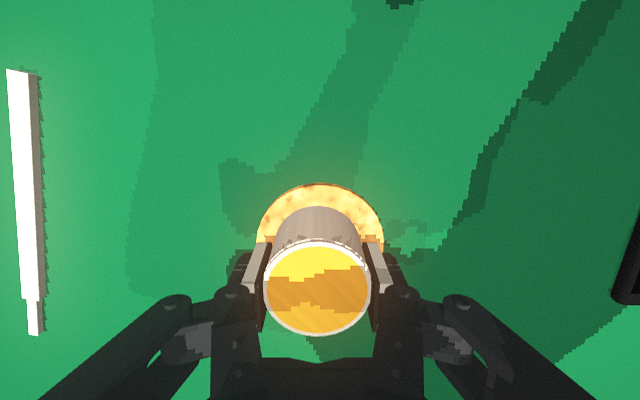

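The tin is in contact with the pad and looks centred on the cork ring. Releasing.

Call:
carry_out([
  [0, 0, 0, 0, 170],
  [0, 0, 0, 0, 120],
  [0, 0, 0, 0, 70],
  [0, 0, 0, 0, 30],
  [0, 0, 0, 0, 0],
  [0, 0, 0, 0, 0],
  [0, 0, -10, 0, 0],
  [0, 0, -25, 0, 0],
  [0, 0, -35, 0, 0],
  [0, 0, -35, 0, 0],
  [0, 0, -35, 0, 0],
  [0, 0, -30, 0, 0],
  [0, 0, -15, 0, 0],
  [0, 0, 0, 0, 0],
])

```text
time: 23.93
eef_pos: [0.6085, -0.2016, 0.2038]
ee_rot: [[-1.0, -0.0, 0.008], [-0.0, 1.0, -0.003], [-0.008, -0.003, -1.0]]
wrist_force: [0.6, 0.5, 0.9]
width: 0.0855
```

Call:
carry_out([
  [10, 3, 0, 0, 0],
  [20, 5, 0, 0, 0],
  [20, 5, 0, 0, 0],
  [20, 5, 0, 0, 0],
  [20, 5, 0, 0, 0],
  [20, 5, 0, 0, 0],
  [20, 5, 0, 0, 0],
  [20, 5, 0, 0, 0],
  [6, 3, 0, 0, 0],
  [0, 0, 0, -6.3, 0],
  [0, 0, 0, -6.3, 0],
  [0, 0, 0, -6.4, 0],
  [0, 0, 0, 0, 0],
  [0, 0, 0, 0, 0],
])

```text
time: 25.1
eef_pos: [0.4501, -0.1597, 0.1977]
ee_rot: [[-0.946, -0.323, -0.0], [-0.323, 0.946, 0.0], [0.0, 0.0, -1.0]]
wrist_force: [-0.3, -0.6, -0.5]
width: 0.0851
```

```bash
python3 - <<'E'
from h import *
c=cap('wrist','w16'); cap('side','s16');s=robot.get_state(); print(s['eef_pos'],s['time'],s['width'],s['ee_rot'].round(4).tolist())
E
```

```text
[ 0.45001511 -0.1597261   0.19771452] 25.2 0.08535404896828643 [[-0.9462, -0.3235, -0.0002], [-0.3235, 0.9462, 0.0001], [0.0002, 0.0002, -1.0]]
```

View pics/w16.png

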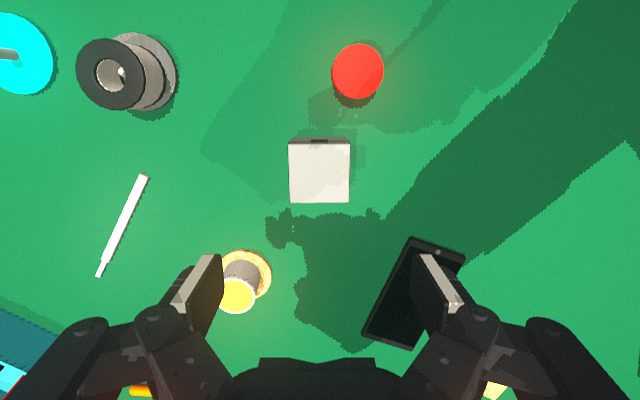

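View pics/s16.png

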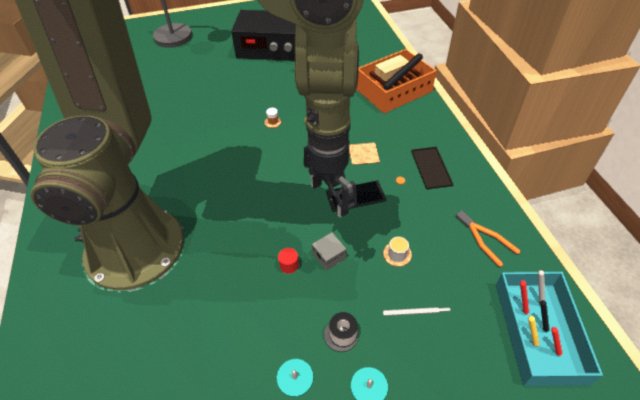

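The case's top face fills (289–350, 144–203) and is almost square to the tool. The tin, jar and reel are all standing in place. Measuring the case and the square pad's angle.

```bash
python3 - <<'E'
from h import *
c=ld('w16')
im=c['pixels'];hsv=cv2.cvtColor(im,cv2.COLOR_RGB2HSV);H,S,V=[hsv[...,i].astype(int) for i in range(3)]
g=((S<50)&(V>185)).astype(np.uint8);g[:,:270]=0;g[:,380:]=0;g[:130]=0;g[230:]=0
k=max(cv2.findContours(g,0,cv2.CHAIN_APPROX_NONE)[0],key=cv2.contourArea)
w=np.array([onz(c,*p[0],.044)[:2] for p in k],np.float32)*1000
print('case',cv2.boundingRect(k),cv2.minAreaRect(w), 'jaw',np.degrees(np.arctan2(.9462,-.3235)))
for f in('top0','side0','s16','w2','w12'):
    c=ld(f);im=c['pixels'];hsv=cv2.cvtColor(im,cv2.COLOR_RGB2HSV);H,S,V=[hsv[...,i].astype(int) for i in range(3)]
    m=((H>8)&(H<26)&(S>40)&(V>120)).astype(np.uint8); u,v=map(int,proj(c,[.638,.144,.005])); r=60 if f[0]=='w' else 28
    M=np.zeros_like(m);M[max(0,v-r):v+r,max(0,u-r):u+r]=1;m*=M
    k=max(cv2.findContours(m,0,cv2.CHAIN_APPROX_NONE)[0],key=cv2.contourArea)
    w=np.array([onz(c,*p[0],.005)[:2] for p in k],np.float32)*1000
    print(f,(u,v),cv2.boundingRect(k),cv2.minAreaRect(w))
E
```

```text
case (288, 144, 62, 59) ((448.1467590332031, -159.29708862304688), (56.089202880859375, 56.70151901245117), 18.8595027923584) jaw 108.87524484002009
top0 (253, 143) (237, 128, 34, 32) ((638.693359375, 144.84039306640625), (78.39506530761719, 78.73799133300781), 80.16079711914062)
side0 (362, 152) (348, 143, 32, 22) ((639.283447265625, 142.81153869628906), (83.21210479736328, 79.50572967529297), 80.01557159423828)
s16 (362, 152) (349, 143, 31, 22) ((639.3414916992188, 142.8525390625), (83.31295776367188, 79.40567016601562), 80.01557159423828)
w2 (340, 288) (318, 257, 59, 58) ((620.4219970703125, 166.42636108398438), (107.87409210205078, 53.75177001953125), 35.62647247314453)
w12 (558, 314) (520, 282, 81, 57) ((632.47998046875, 142.82363891601562), (80.40975952148438, 72.10111999511719), 79.95527648925781)
```

Call:
carry_out([
  [1, 0, 20, 0, 0],
  [0, 0, 35, 0, 0],
  [0, 0, 35, 0, 0],
  [0, 0, 35, 0, 0],
  [0, 0, 30, 0, 0],
  [0, 0, 20, 0, 0],
  [0, 0, 10, 0, 0],
  [0, 0, 5, 0, 0],
  [0, 0, 1, 0, 0],
  [0, 0, 0, 0, 0],
  [0, 0, 0, 0, 40],
  [0, 0, 0, 0, 70],
  [0, 0, 0, 0, 100],
  [0, 0, 0, 0, 150],
  [0, 0, 0, 0, 255],
  [0, 0, 0, 0, 255],
  [0, 0, 0, 0, 255],
], newtons=40)

```text
time: 26.62
eef_pos: [0.4501, -0.1603, 0.0082]
ee_rot: [[-0.945, -0.326, 0.002], [-0.326, 0.945, -0.0], [-0.002, -0.001, -1.0]]
wrist_force: [-1.3, 0.8, 7.8]
width: 0.0577
```

```bash
python3 - <<'E'
from h import *
c=cap('wrist','w17'); s=robot.get_state(); print(s['eef_pos'],s['time'],s['width'],s['wrist_force'],s['ee_rot'].round(4).tolist())
E
```

```text
[ 0.45004983 -0.16032851  0.0081924 ] 26.6667 0.05787142577966953 [-0.4355213   0.62758544  7.30314195] [[-0.9455, -0.3258, 0.0023], [-0.3258, 0.9455, -0.0004], [-0.0021, -0.0012, -1.0]]
```

View pics/w17.png

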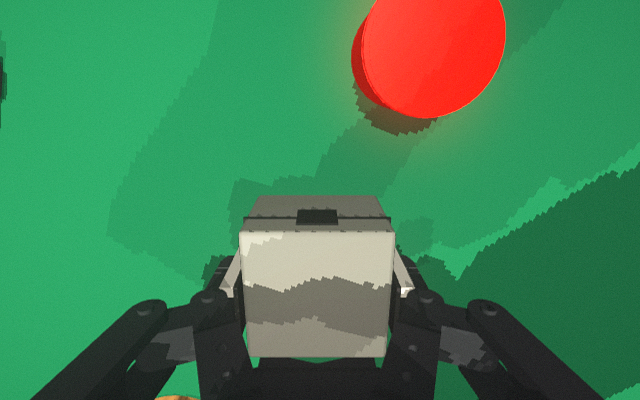

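The case is gripped squarely across its latch-free faces. Lifting it, turning +29° and carrying it to the square pad.

Call:
carry_out([
  [0, 0, -6, 0, 255],
  [0, 0, -20, 0, 255],
  [0, 0, -30, 0, 255],
  [0, 0, -30, 0, 255],
  [0, 0, -14, 0, 255],
  [0, 0, 0, 4, 255],
  [0, 0, 0, 6, 255],
  [0, 0, 0, 6, 255],
  [0, 0, 0, 6, 255],
  [0, 0, 0, 5, 255],
  [0, 0, 0, 2, 255],
  [0, 0, 0, 0, 255],
])

```text
time: 27.67
eef_pos: [0.4487, -0.1601, 0.1073]
ee_rot: [[-0.985, 0.174, 0.0], [0.174, 0.985, -0.0], [-0.0, -0.0, -1.0]]
wrist_force: [0.4, -0.3, -1.1]
width: 0.0577
```

Call:
carry_out([
  [-5, 12, 0, 0, 255],
  [-9.6, 24, 0, 0, 255],
  [-9.6, 24, 0, 0, 255],
  [-9.6, 24, 0, 0, 255],
  [-9.6, 24, 0, 0, 255],
  [-9.6, 24, 0, 0, 255],
  [-9.6, 24, 0, 0, 255],
  [-9.6, 24, 0, 0, 255],
  [-9.6, 24, 0, 0, 255],
  [-9.6, 24, 0, 0, 255],
  [-9.6, 24, 0, 0, 255],
  [-9.6, 24, 0, 0, 255],
  [-9.6, 24, 0, 0, 255],
  [-9.6, 24, 0, 0, 255],
  [-4.8, 8.4, 0, 0, 255],
  [0, 0, 0, 0, 255],
  [0, 0, 0, 0, 255],
  [0, 0, 0, 0, 255],
])

```text
time: 29.17
eef_pos: [0.6382, 0.1429, 0.1067]
ee_rot: [[-0.985, 0.174, -0.001], [0.174, 0.985, -0.001], [0.001, -0.001, -1.0]]
wrist_force: [-0.6, -0.2, -1.1]
width: 0.0574
```

```bash
python3 - <<'E'
from h import *
c=cap('wrist','w18'); s=robot.get_state(); print(s['eef_pos'],s['time'],s['width'],s['wrist_force'],s['ee_rot'].round(4).tolist(),np.degrees(np.arctan2(s['ee_rot'][1][1],s['ee_rot'][0][1])))
E
```

```text
[0.63823034 0.14267867 0.10679135] 29.2167 0.057379312474993414 [-0.54204006 -0.70053277 -1.73365827] [[-0.9847, 0.1741, -0.001], [0.1741, 0.9847, -0.0007], [0.0009, -0.0008, -1.0]] 79.97149435779093
```

View pics/w18.png

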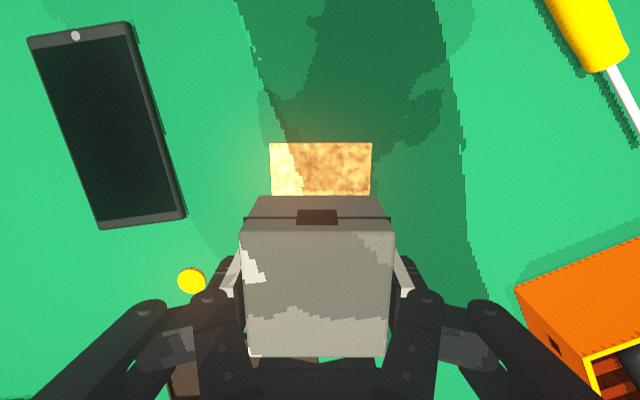

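The pad's visible edge runs from (270,142) to (371,142), parallel to the case. Computing the remaining offset.

```bash
python3 - <<'E'
from h import *
c=ld('w18'); s=robot.get_state();R=s['ee_rot']
im=c['pixels'];hsv=cv2.cvtColor(im,cv2.COLOR_RGB2HSV);H,S,V=[hsv[...,i].astype(int) for i in range(3)]
m=((H>8)&(H<26)&(S>40)&(V>120)).astype(np.uint8);m[:130]=0;m[198:]=0;m[:,:250]=0;m[:,400:]=0
ys=[np.where(m[:,x])[0].min() for x in range(278,365)]
p=np.polyfit(range(278,365),ys,1);print('edge slope',p)
xs=[(np.where(m[y])[0].min(),np.where(m[y])[0].max()) for y in(150,165,180,190)];print(xs)
a=onz(c,278,np.polyval(p,278),.005);b=onz(c,364,np.polyval(p,364),.005);d=b-a;print('pad edge angle',np.degrees(np.arctan2(d[1],d[0])))
L=onz(c,xs[1][0],165,.005);Rr=onz(c,xs[1][1]+1,165,.005);print('pad width',np.linalg.norm(Rr-L))
n=-R[:,0]; y=R[:,1]; T=s['eef_pos']
cx=np.dot((a+b)/2-T,n)+.039; cy=np.dot((L+Rr)/2-T,y)
print('pad centre rel TCP along -toolx, tooly (mm)',cx*1e3,cy*1e3,'world',T+n*cx+y*cy)
# case top
zt=T[2]-.0082+.044
f=onz(c,318,232,zt);g=onz(c,318,357,zt);l=onz(c,241,240,zt);r=onz(c,394,240,zt)
print('case rel',np.dot((f+g)/2-T,n)*1e3,np.dot((l+r)/2-T,y)*1e3,np.linalg.norm(f-g),np.linalg.norm(l-r))
E
```

```text
edge slope [-1.86374572e-01  2.04941180e+02]
[(np.int64(289), np.int64(371)), (np.int64(294), np.int64(370)), (np.int64(303), np.int64(369)), (np.int64(302), np.int64(369))]
pad edge angle 90.62730361965843
pad width 0.05895217358414052
pad centre rel TCP along -toolx, tooly (mm) 1.70909587988919 11.738736434683279 world [0.64195749 0.15394043 0.10678004]
case rel -1.975962935444922 -0.08598258928031696 0.05596286097913307 0.054850414559714705
```

The mask lost the sunlit left part of the pad, so I'm redoing it with a red-versus-green test.

```bash
python3 - <<'E'
from h import *
c=ld('w18'); s=robot.get_state();R=s['ee_rot']
im=c['pixels'].astype(int)
m=((im[...,0]>im[...,1]+2)&(im[...,0]>100)).astype(np.uint8);m[:130]=0;m[194:]=0;m[:,:250]=0;m[:,400:]=0
X=np.arange(278,365);ys=[np.where(m[:,x])[0].min() for x in X]
p=np.polyfit(X,ys,1);print('edge',p)
xs=[(np.where(m[y])[0].min(),np.where(m[y])[0].max()) for y in(150,165,180,190)];print(xs)
a=onz(c,278,np.polyval(p,278),.005);b=onz(c,364,np.polyval(p,364),.005);d=b-a;print('pad edge angle',np.degrees(np.arctan2(d[1],d[0])))
L=onz(c,xs[1][0],165,.005);Rr=onz(c,xs[1][1]+1,165,.005);print('pad width',np.linalg.norm(Rr-L))
n=-R[:,0]; y=R[:,1]; T=s['eef_pos']
cx=np.dot((a+b)/2-T,n)+.039; cy=np.dot((L+Rr)/2-T,y)
print('pad rel TCP',cx*1e3,cy*1e3,'world',T+n*cx+y*cy)
E
```

```text
edge [-5.75927681e-03  1.43940682e+02]
[(np.int64(269), np.int64(371)), (np.int64(275), np.int64(370)), (np.int64(275), np.int64(369)), (np.int64(271), np.int64(369))]
pad edge angle 80.35396433122513
pad width 0.07350298593497447
pad rel TCP -0.6104740474352499 4.463336270282041 world [0.63840643 0.14718011 0.10678819]
```

Call:
carry_out([
  [0, 1.3, 10, 0, 255],
  [0, 0, 25, 0, 255],
  [0, 0, 25, 0, 255],
  [0, 0, 15, 0, 255],
  [0, 0, 8, 0, 255],
  [0, 0, 4, 0, 255],
  [0, 0, 2, 0, 255],
  [0, 0, 0, 0, 255],
  [0, 0, 0, 0, 255],
  [0, 0, 0, 0, 255],
  [0, 0, 0, 0, 255],
])

```text
time: 30.13
eef_pos: [0.6401, 0.1454, 0.0189]
ee_rot: [[-0.985, 0.173, 0.002], [0.173, 0.985, 0.0], [-0.002, 0.001, -1.0]]
wrist_force: [-0.2, -0.5, -1.9]
width: 0.0575
```

```bash
python3 - <<'E'
from h import *
c=cap('wrist','w19'); s=robot.get_state(); print(s['eef_pos'],s['time'],s['width'],s['wrist_force'],np.degrees(np.arctan2(s['ee_rot'][1][1],s['ee_rot'][0][1])))
E
```

```text
[0.63994946 0.14539251 0.01874966] 30.1833 0.05732440577822089 [ 0.64074151  0.39663419 -0.97260805] 80.01850722970255
```

View pics/w19.png

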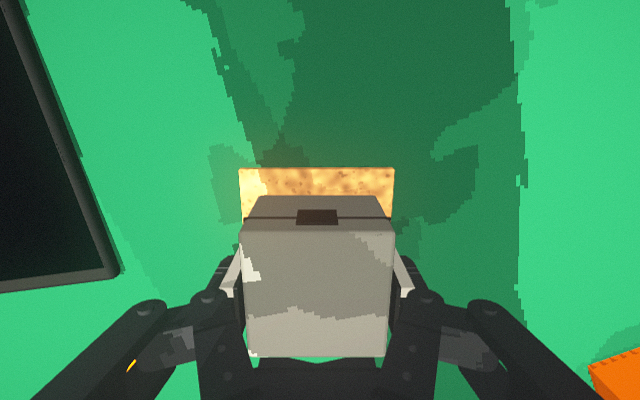

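```bash
python3 - <<'E'
from h import *
c=ld('w19'); s=robot.get_state();n=-s['ee_rot'][:,0];y=s['ee_rot'][:,1]
a=onz(c,239,168,.005);b=onz(c,394.5,168,.005);k1=onz(c,259,196.5,.0106);k2=onz(c,379,196.5,.0106)
print(np.linalg.norm(a-b),np.linalg.norm(k1-k2),'edge gap',np.dot((k1+k2)/2-(a+b)/2,n),'lateral case-pad',np.dot((k1+k2)/2-(a+b)/2,y))
d=b-a;print(np.degrees(np.arctan2(d[1],d[0])))
E
```

```text
0.07624200499151458 0.05835589068158908 edge gap 0.01285995439895643 lateral case-pad 0.0010932702424224017
80.02259962488087
```

Call:
carry_out([
  [1.5, -1, 2, 0, 255],
  [0, 0, 1.5, 0, 255],
  [0, 0, 1, 0, 255],
  [0, 0, 0.8, 0, 255],
  [0, 0, 0, 0, 255],
  [0, 0, 0, 0, 255],
])

```text
time: 30.68
eef_pos: [0.6374, 0.1445, 0.0133]
ee_rot: [[-0.985, 0.173, -0.0], [0.173, 0.985, -0.0], [0.0, -0.0, -1.0]]
wrist_force: [-3.0, -1.0, 6.0]
width: 0.0576
```

Contact is made (+6 N, at the expected height). Releasing and retreating.

Call:
carry_out([
  [0, 0, 0, 0, 150],
  [0, 0, 0, 0, 100],
  [0, 0, 0, 0, 60],
  [0, 0, 0, 0, 30],
  [0, 0, 0, 0, 0],
  [0, 0, 0, 0, 0],
  [0, 0, -10, 0, 0],
  [0, 0, -25, 0, 0],
  [0, 0, -35, 0, 0],
  [0, 0, -35, 0, 0],
  [0, 0, -35, 0, 0],
  [0, 0, -35, 0, 0],
  [0, 0, -20, 0, 0],
  [0, 0, 0, 0, 0],
  [0, 0, 0, 0, 0],
  [0, 0, 0, 0, 0],
])

```text
time: 32.02
eef_pos: [0.6372, 0.1444, 0.2071]
ee_rot: [[-0.985, 0.173, -0.001], [0.173, 0.985, -0.0], [0.001, -0.0, -1.0]]
wrist_force: [0.1, -0.7, -0.3]
width: 0.0856
```

```bash
python3 - <<'E'
from h import *
c=cap('wrist','w20'); cap('side','s20');cap('top','t20');s=robot.get_state(); print(s['eef_pos'],s['time'])
im=c['pixels'].astype(int)
n=-s['ee_rot'][:,0];y=s['ee_rot'][:,1]
E
```

```text
[0.63662353 0.1442581  0.20581545] 32.1667
```

View pics/w20.png

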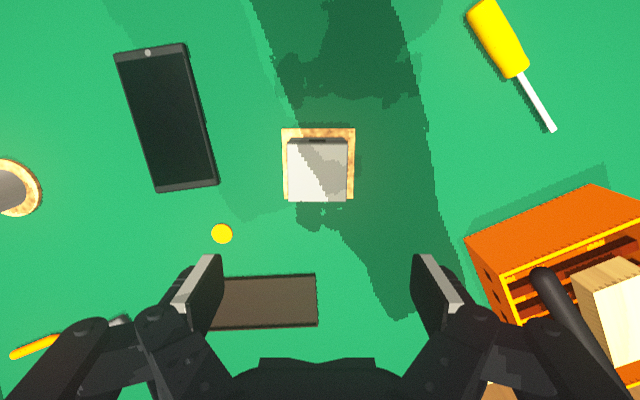

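View pics/s20.png

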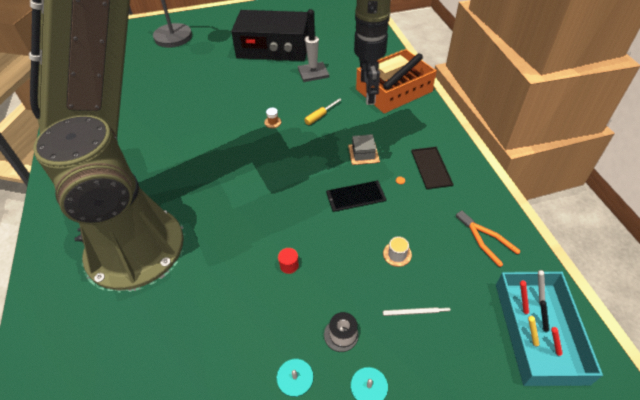

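View pics/t20.png

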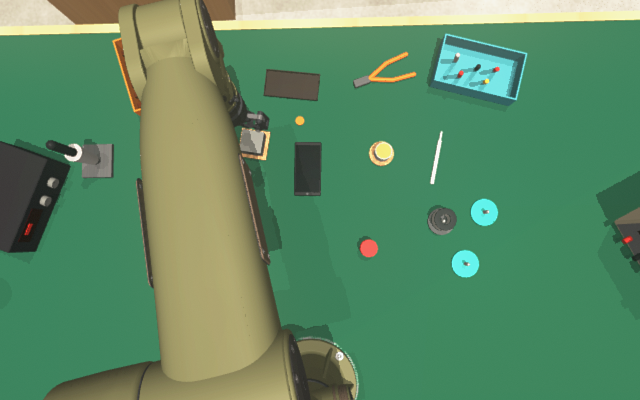

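All four stand on their places: the case at wrist (318,170), and the tin, jar and reel at (383,153), (272,117) and (343,328). The phone has not moved. One numeric check before handing in.

```bash
python3 - <<'E'
from h import *
c=ld('w20'); s=robot.get_state();n=-s['ee_rot'][:,0];y=s['ee_rot'][:,1]
im=c['pixels'].astype(int)
def rel(u,v,z): 
    p=onz(c,u,v,z);return np.array([p@n,p@y])*1e3
m=((im[...,0]>im[...,1]+8)&(im[...,0]>110));
print([ (r,np.where(m[r,260:380])[0][[0,-1]]+260) for r in(130,134,150,165,180,190)])
k=im[...,:3]; g=((k.max(2)-k.min(2)<32)&(k.min(2)>95)).astype(np.uint8);g[:,:280]=0;g[:,360:]=0;g[:120]=0;g[210:]=0
q=max(cv2.findContours(g,0,cv2.CHAIN_APPROX_NONE)[0],key=cv2.contourArea);print(cv2.boundingRect(q))
w=np.array([onz(c,*p[0],.049)[:2] for p in q],np.float32)*1000;print('case top',cv2.minAreaRect(w))
print('pad near edge/left/right',rel(318,128,.005),rel(281,133,.005),rel(355.5,133,.005))
q=w.mean(0);print('phone wrist check skipped')
# side/top: tin wool, pads
for f,(U,Vv),zt in(('t20',(383,153),.045),('s20',(398,249),.045)):
    c2=ld(f);i=c2['pixels'];h=cv2.cvtColor(i,cv2.COLOR_RGB2HSV)
    mm=((h[...,0]>8)&(h[...,0]<32)&(h[...,1]>60)&(h[...,2]>120)).astype(np.uint8);M=np.zeros_like(mm);M[Vv-20:Vv+20,U-20:U+20]=1;mm*=M
    for kk in cv2.findContours(mm,0,2)[0]:
        if cv2.contourArea(kk)>30:
            (a,b),r=cv2.minEnclosingCircle(kk);print(f,(a,b),r,onz(c2,a,b,.005)[:2],onz(c2,a,b,.045)[:2])
E
```

```text
[(130, array([281, 355])), (134, array([281, 355])), (150, array([284, 354])), (165, array([287, 353])), (180, array([287, 353])), (190, array([287, 352]))]
(287, 141, 61, 61)
case top ((635.054931640625, 144.52728271484375), (56.627803802490234, 58.65800094604492), 80.03522491455078)
pad near edge/left/right [564.42179091 253.52661777] [569.61521513 214.71372899] [569.58908285 292.87855933]
phone wrist check skipped
t20 (380.89483642578125, 153.1394805908203) 12.505751609802246 [ 0.60500213 -0.19927508] [ 0.59757776 -0.19461082]
s20 (397.4677429199219, 251.46774291992188) 15.161133766174316 [ 0.60950724 -0.19583758] [ 0.59584431 -0.21936682]
```

```bash
python3 -c "
from bench import robot
print(robot.sign_off())"
```

```text
the job is handed in; nothing more can be done
None
```

I put all four supplies away upright and handed the job in at about 32 s of the 118 s allowed.

- **Order:** The reel went first, onto the grey spindle stand. Then I took the pile apart: jar to the small pad, tin to the large pad, case to the square pad. Each was lowered until the wrist force or tool height showed contact, then released.
- **Case:** The last wrist view puts it about 3 mm off the pad centre one way and 1.5 mm the other, inside the 10 mm margin. It sits at 80.0°, the same as the pad within about 0.4°.
- **Reel:** The post is visible inside its hole.
- **Jar:** It measured within about 1 mm of the pad centre.
- **Tin:** By its release position it is 1–2 mm from the pad centre. In the last images I could not separate its brass wool from the cork, so I have no independent measurement after release.
- **Everything else:** By eye, in the last side and top views, the phone, the red tin and the turquoise stands are where they were, and nothing has tipped.

One measurement failed along the way: my first reading of the square pad lost its sunlit side and put it about 10 mm off. I measured it again before setting the case down.

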